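# Mount the spring nutcracker and cock its hammer

### The arm

A 6-joint arm with a two-finger parallel gripper is mounted at the origin on a cart in front of the work surface, level with it; the furniture and walls round the work are solid. World frame = base frame: x ahead of the robot, y to its left, z up, the work surface at z = 0. Lengths are in mm, angles in rad, forces in N, time in s.
With the tool pointing down it reaches from about 350 to 850 mm from the base axis. Payload 8.1 kg.
Tool frame: the origin (TCP) lies on the centre line of the jaws, within the pads' length; the fingertips stand 25 mm ahead of it and the grasp point (between the pads) lies 6 mm ahead of it; z points along the fingers, y is the line along which they close (so a half turn about z gives the same grasp; the last joint's range is limited). The gripper opens to 93 mm and grips with 3 to 60 N. Pads are 15 mm wide; open, the fingers measure 128 mm over their backs; the gripper's body (75 mm by 188 mm) begins 65 mm behind the grasp point.
Start: joints at [1.225, 0.13, 1.488, -0, 1.523, -0.085], TCP at [154.69, 579.721, 243.635] pointing down, gripper open.
Joint ranges: [-2.96, 2.96], [-0.89, 2.26], [0.02, 2.5], [-1.34, 4.48], [0, 2.73], [-2.66, 2.66]. Speed limits (rad/s): [2.39, 2.39, 2.79, 3.14, 3.14, 3.14].

### API

Orientations are given as a 3x3 rotation matrix whose columns are the frame's x, y, z axes.
In Python, from workcell import arm, vision gives the robot as it stands. The module is installed in compiled form; this text tells all that it offers.
- The arm moves only by the tool carry_out, never from a script. Its argument "moves" is a list of rows, each a list of 5 numbers: the shift along the world's x, y, z in cm, then the turn about the world's z in degrees, then the finger opening in cm, from 0 to 9.3. A call has exactly 5 rows; each row is the pose to reach, as a shift and turn from the pose commanded when the call began; what a row does not reach only later rows make up. A row lasts 1/10 s, in which the tool goes at most 50 mm and 8.59 degrees, less where a joint would pass 70% of its speed; a pose out of reach is approached as far as the arm can. A call with a gripper value outside its range is refused whole. The fingers move at their own pace and stop on an object; "force" is the grip in N (left out, the last holds). Time passes only in rows, so rows that repeat a pose let the fingers close, or fill a call up. It gives the time, the measured TCP pose, the force, the opening and the grip force at its end, in the units of the state.
- arm.observe(): the state, without advancing time (a new reading comes with each control period).
- vision.camera(name): name is "scene" or "top"; returns a dict with "pixels" (420x560x3 uint8, red, green, blue), "vertical_fov" (degrees; the focal length in pixels is half the picture's height over the tangent of half this angle, whatever the lens; pixels are square), "cx", "cy" (the principal point, pixels), "rvec" (rotation vector, rad) and "tvec" (3), from world to camera coordinates, as OpenCV has them. Camera axes: x right, y down, z forward; pixel columns grow to the right and rows downward; lengths in mm; the calibration is good to about 2 mm. A picture is of the moment at which its call begins. There is no depth.
- arm.close_job(): hands the job in; it is judged then, once.
Trained networks look in the newest picture that a camera, given by its name, has taken for a name from the list of things; names that differ only in an ending like _2 or _b are one class to them, and where a whole thing is asked for, a point or a joint stands for the part that bears it (a point fixed in the world has none). Each returns a list of dicts, best first, with "p" (0 to 1); they miss things now and then, are a little off and sometimes report something else, mostly with a low value. They report only what shows in the picture. A call takes as long as a camera call.
- vision.search_frame(camera, query): "xyz" ([x, y, z] in mm, in world coordinates, good to about 4 mm: the middle of the surface that is visible of it).
- vision.mark_of(camera, query): "xyz" ([x, y, z] in mm, in world coordinates, good to about 4 mm: a listed point, or the origin of a listed thing).
The state is a dict: "clock": time; "joint_positions": joint angles; "joint_vel": joint speeds; "joint_torque": joint torques, N m; "tcp_pos": TCP position; "eef_rot": TCP orientation; "ft_force": force on the tool from outside, world axes, zero at the start; "torque": the same for the moment, N m; "width": finger opening in mm; "finger_force": force on a finger pad.
Only numpy, scipy, OpenCV 4.12 (cv2) and the standard library are available. Lean on these libraries where they do the work, as an engineer would, in place of code of your own. Each camera call takes 0.05 s, during which the arm holds its last target. There are 200 camera calls.

### The job

Hang the spring nutcracker on its board: lower its keyhole over the screw head, pull it back until the screw sits fully home in the narrow end of the slot, and leave it flat on the board. Then let go of it, take the bar at the top of its sprung hammer arm, draw the arm back and down until it hooks under the catch, and let go gently so that it stays cocked. The hammer must never fly back, and the other things on the worktop stay where they are.

Things in the scene. Friction and masses are not known exactly. Their poses are not given: they have to be found in the camera images.
- nutcracker: Loose steel nutcracker, 0.68 kg. Origin: on the underside of its base plate, on the centre line, straight below the hammer arm's pivot. x points forward from the pivot to the anvil post and keyhole, y to its left, z up. Base plate 4 mm thick, 200 mm long (x = -70 to +130 mm), 90 mm wide, narrowed to 64 mm in front of x = +86. Parts below are given in this frame, mm.
- keyhole (a point): Centre of the keyhole's round hole, 22 mm in diameter, through the front tail of the base plate, at x = +98, y = 0, on the underside. From it a slot 10 mm wide runs forward to a round end centred at x = +118.
- post_top (a point): Middle of the top of the anvil post, at x = +70, y = 0, z = 130: a square dark steel column, 28 x 28 mm, standing on the base plate, the place to carry the nutcracker by. Its two side faces (28 mm apart along y) are free over the upper 100 mm; a small cup 26 mm across sticks out 15 mm from its rear face at z = 112.
- hammer_arm (a joint): Angle of the hammer arm, rad: 0 upright (unsprung), growing as it is drawn back (to -x) and down. It clears the catch by 1.26, the catch then snaps over it, and it rests hooked at 1.22 (20 degrees above level); stop at 1.40. A spring pulls it to 0: about 4 N at the bar at the start, 7 to 9 N near the catch.
- pivot (a point): Hinge of the hammer arm, at x = 0, y = 0, z = 28, axis along y. The arm is a bow of two 8 mm rods at y = +-36 (64 mm clear between them); measured from the pivot it has an 8 mm catch rung at 45 mm, the hammer crosspiece at 84 mm (8 mm, with an 18 mm round hammer that juts 13 mm forward) and the bar at 130 mm.
- handle (a point): Middle of the bar at the end of the hammer arm: round steel, 12 mm thick, 84 mm long, along the nutcracker's y, 130 mm from the pivot; with the arm upright it is at x = 0, z = 158. It may turn between the fingers as the arm swings.
- catch (a joint): Angle of the catch, rad: 0 closed, growing as it is pushed back (to -x). It gives way by itself when the rung comes down on it and springs shut over the rung. Hair trigger: about 3 N backwards sets the hammer off; the arm slips off at about 0.1.
- catch_tip (a point): Upper end of the catch: an upright steel spring hook, 14 mm wide, on the centre line, its axle at x = -55, z = 16, its top about 63 mm above the base plate's underside. A short wire trigger turns with it at y = +43, also about 50 mm high. Keep fingers off both.
- mount_board: Fixed wooden board, 250 x 130 x 12 mm. Origin at the centre of its underside; x axis along its length towards the end with the screw; z up. It is meant to carry the nutcracker with both x axes pointing the same way.
- screw (a point): The screw on the board's centre line, 90 mm from the board's centre along its +x: this point is on its axis at the board's top surface. Shank 6 mm thick; pan head 14 mm across, its underside 7 mm and its top 12 mm above the board. With the nutcracker locked, the screw is at x = +118 to +120 mm in the nutcracker's frame.
- prep_bowl: Grey steel bowl, 168 mm across, 70 mm high; bystander.
- honey_jar: Jar, 65 mm across, 100 mm high; bystander.
- onion: Onion, 70 mm; bystander.
- mug: Spotted mug, 92 mm across, 93 mm high; bystander.

How it is judged (in metres and radians):
On the way, in this order (a step that is already met when the one before it is completed fails the run):
1. the nutcracker lies flat on the board with the screw fully home in the narrow end of its keyhole, and is let go, the hammer arm still unsprung (x of screw in the frame of nutcracker between 0.112 and 0.124 m and y of screw in the frame of nutcracker between -0.005 and 0.005 m and z of screw in the frame of nutcracker between -0.003 and 0.003 m and value of joint hammer_arm below 0.2 rad and contact force between each of the arm, the fingers and nutcracker below 0.2 N), for 0.2 s.
2. the hammer arm is hooked under the closed catch (value of joint hammer_arm between 1.17 and 1.28 rad and value of joint catch below 0.08 rad), for 0.2 s.
At the end, for the whole second after the job is handed in: The nutcracker rests flat on the board (within 4 mm in height and 0.05 rad), the screw in the narrow end of its keyhole (at least 12 mm forward of the round hole's centre), and the hammer arm is held back by the closed catch (arm at 1.17 to 1.28 rad, catch below 0.08 rad) (all of step 2 and x of screw in the frame of nutcracker between 0.11 and 0.124 m and y of screw in the frame of nutcracker between -0.005 and 0.005 m and z of screw in the frame of nutcracker between -0.004 and 0.004 m and angle between nutcracker's own z axis and vertical below 0.05 rad and linear speed of nutcracker below 0.02 m/s); the robot touches nothing.
It fails at once if the hammer arm flies back (faster than 4 rad/s, more than 0.2 rad short of the catch) (velocity of joint hammer_arm below -4 rad/s and value of joint hammer_arm below 1.02 rad).
It fails at once if a bystander is moved by more than 30 mm (distance of any of prep_bowl, honey_jar, onion, mug from where it was at the start of the episode above 0.03 m).
It also fails if it takes over 58 s, if anything falls off the work surface, if the arm or the gripper's body presses on something with over 40 N, if the wrist force passes 120 N, or if a joint passes its speed limit or range.

## Working session

There is one attempt and no reset: what is moved stays moved. The work goes in short steps, Python scripts to look and compute and a tool call to move; the robot and the scene stay as the last step left them, time stands still between calls to the robot, and variables do not carry over. Pictures are saved under pics/ and viewed, at most 10 in all, crops included, and the job is handed in when it is done.

Besides the shell and the picture viewer there is one more tool, called after ">>>" as a command line: name --pt "numbers of a row" for each row, then --argument value for the rest. carry_out: Moves the arm, as the interface text tells. Its arguments: {"type":"object","properties":{"moves":{"type":"array","items":{"type":"array","items":{"type":"number"}}},"force":{"type":"number"}},"required":["moves"]}

```bash
mkdir -p pics; cat > h.py <<'E'
from workcell import arm, vision
import numpy as np, cv2
def cam(n):
    c=vision.camera(n); return c
def K(c):
    f=c['pixels'].shape[0]/2/np.tan(np.radians(c['vertical_fov']/2)); return np.array([[f,0,c['cx']],[0,f,c['cy']],[0,0,1.]])
def proj(c,P):
    return cv2.projectPoints(np.array(P,float).reshape(-1,3),np.array(c['rvec'],float),np.array(c['tvec'],float),K(c),None)[0].reshape(-1,2)
def tri(cs,uvs):
    Ps=[K(c)@np.c_[cv2.Rodrigues(np.array(c['rvec'],float))[0],np.array(c['tvec'],float)] for c in cs]
    X=cv2.triangulatePoints(Ps[0],Ps[1],np.array(uvs[0],float).reshape(2,1),np.array(uvs[1],float).reshape(2,1)); return (X[:3]/X[3]).ravel()
def back(c,uv,z):
    R=cv2.Rodrigues(np.array(c['rvec'],float))[0]; t=np.array(c['tvec'],float).ravel()
    d=R.T@np.linalg.inv(K(c))@np.array([uv[0],uv[1],1.]); o=-R.T@t
    return o+d*(z-o[2])/d[2]
def save(c,name): cv2.imwrite('pics/'+name,c['pixels'][:,:,::-1])
E
python3 - <<'E'
from h import *
ims=[]
for n in('scene','top'):
    c=cam(n); ims.append(c['pixels']); save(c,n+'0.png')
    R=cv2.Rodrigues(np.array(c['rvec'],float))[0]; print(n,'cam at',-R.T@np.array(c['tvec']).ravel(),c['vertical_fov'])
    for q in 'nutcracker keyhole post_top pivot handle catch_tip mount_board screw prep_bowl honey_jar onion mug'.split():
        print(n,q,[(np.round(d['xyz']).tolist(),round(d['p'],2)) for d in vision.mark_of(n,q)][:2])
s=arm.observe();print(s['clock'],s['tcp_pos'],s['eef_rot'],s['width'])
E
```

```text
scene cam at [ 101.32576597 -589.23933071  890.93479165] 57.3958452960636
scene nutcracker [([521.0, 308.0, 0.0], 0.76)]
scene keyhole [([501.0, 207.0, -1.0], 0.97)]
scene post_top [([512.0, 236.0, 133.0], 0.64)]
scene pivot [([516.0, 306.0, 28.0], 0.64)]
scene handle [([523.0, 306.0, 158.0], 0.8)]
scene catch_tip [([529.0, 340.0, 64.0], 0.45)]
scene mount_board [([532.0, -142.0, -2.0], 0.85)]
scene screw [([509.0, -229.0, 13.0], 0.57)]
scene prep_bowl [([555.0, 527.0, -2.0], 0.57)]
scene honey_jar [([696.0, 40.0, -1.0], 0.63), ([502.0, 206.0, 0.0], 0.23)]
scene onion [([705.0, -60.0, -1.0], 0.61), ([552.0, 526.0, 2.0], 0.44)]
scene mug [([344.0, 533.0, -5.0], 0.66)]
top cam at [ 405.06240184  171.96976221 1380.287531  ] 51.95956179962971
top nutcracker [([520.0, 307.0, -2.0], 0.57)]
top keyhole [([504.0, 214.0, -1.0], 0.62)]
top post_top [([508.0, 241.0, 128.0], 0.93)]
top pivot [([522.0, 308.0, 30.0], 0.85)]
top handle [([520.0, 304.0, 159.0], 0.63)]
top catch_tip [([524.0, 343.0, 64.0], 0.59)]
top mount_board [([533.0, -139.0, -1.0], 0.55)]
top screw [([507.0, -221.0, 15.0], 0.86), ([521.0, 304.0, 160.0], 0.19)]
top prep_bowl [([526.0, 345.0, 64.0], 0.22)]
top honey_jar [([696.0, 46.0, 0.0], 0.77)]
top onion [([707.0, -62.0, -4.0], 0.91)]
top mug []
1.3 [154.67020553 579.74148073 243.63073833] [[-9.66193811e-01  2.57816833e-01 -1.97487001e-05]
 [ 2.57816832e-01  9.66193811e-01  3.06649621e-05]
 [ 2.69870152e-05  2.45367493e-05 -9.99999999e-01]] 93.00905739820814
```

View pics/top0.png

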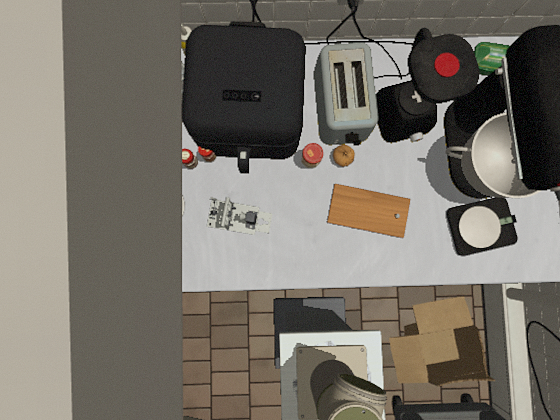

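View pics/scene0.png

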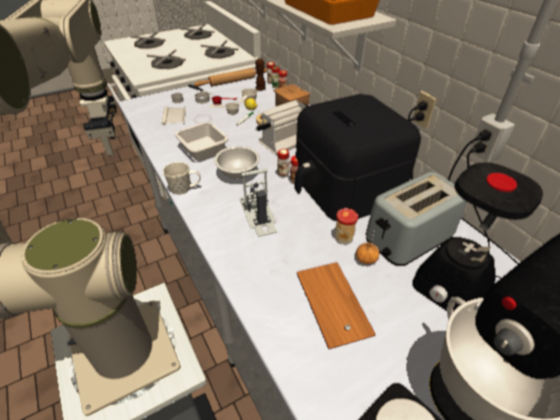

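The top view shows the nutcracker at px (240,215), the board at (368,210), its screw at (397,215), and the bystanders well off the path. Next I measure the board and screw from the colours, and fit the nutcracker axis.

```bash
cat > m.py <<'E'
from h import *
for n in('top','scene'):
    c=cam(n); im=c['pixels']; hsv=cv2.cvtColor(im,cv2.COLOR_RGB2HSV)
    pc=proj(c,[[532,-141,12]])[0]
    m=cv2.inRange(hsv,(5,90,60),(25,255,255)); k,l,st,ce=cv2.connectedComponentsWithStats(m)
    i=l[int(pc[1])-0,int(pc[0])] or 1+np.argmax(st[1:,4]); mm=(l==i).astype(np.uint8)
    ct=max(cv2.findContours(mm,cv2.RETR_EXTERNAL,cv2.CHAIN_APPROX_NONE)[0],key=cv2.contourArea)
    P=np.array([back(c,p,12)[:2] for p in ct.reshape(-1,2)],np.float32)
    r=cv2.minAreaRect(P); print(n,'board',r)
    ps=proj(c,[[508,-225,20]])[0].round().astype(int)
    roi=hsv[ps[1]-9:ps[1]+10,ps[0]-9:ps[0]+10]; g=(roi[...,1]<80).astype(np.uint8)
    k,l,st,ce=cv2.connectedComponentsWithStats(g)
    for j in range(1,k): print(' screw blob',st[j,4],back(c,ce[j]+ps-9,22).round(1))
    x0,y0=(195,180) if n=='top' else (220,150)
    sub=im[y0:y0+70,x0:x0+90]; cv2.imwrite(f'pics/crop_{n}.png',cv2.resize(sub,None,fx=7,fy=7,interpolation=cv2.INTER_CUBIC)[:,:,::-1])
    print(' proj',{q:proj(c,[p]).round(1).tolist() for q,p in dict(post=[510,238.5,130],org=[520.5,307,28],key=[503,210.5,0]).items()},'crop',x0,y0)
E
python3 m.py
```

```text
top board ((527.9783325195312, -132.04159545898438), (247.67660522460938, 127.73667907714844), 76.86811828613281)
 screw blob 16 [ 508.1 -219.8   22. ]
 screw blob 14 [ 488.7 -249.6   22. ]
 proj {'post': [[250.4, 215.7]], 'org': [[230.4, 215.6]], 'key': [[261.4, 221.0]]} crop 195 180
scene board ((524.54931640625, -139.0413360595703), (248.5530242919922, 127.71784973144531), 77.04144287109375)
 screw blob 17 [ 505.3 -225.8   22. ]
 proj {'post': [[261.6, 191.6]], 'org': [[255.9, 202.6]], 'key': [[265.0, 227.5]]} crop 220 150
```

View pics/crop_top.png

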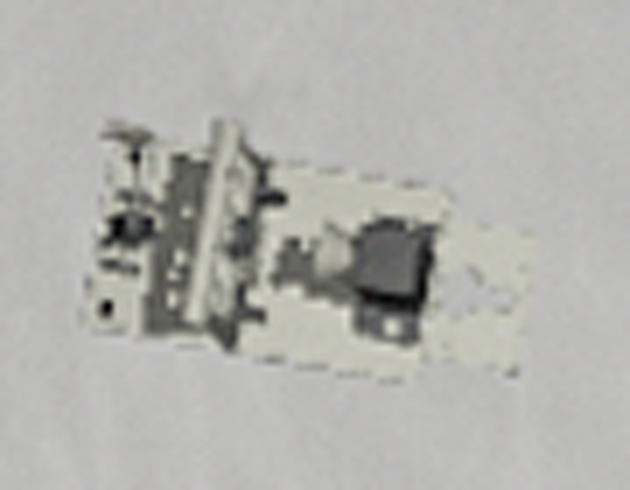

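Both board fits agree on heading (x at about -103°). The nutcracker heads about -100.5°, and the dark post top is at px (251,217). Approaching the post now.

>>> carry_out --pt "3.5 -3.4 0 -8.5 9.3" --pt "7 -6.8 0 -17 9.3" --pt "10.5 -10.2 0 -25.5 9.3" --pt "14 -13.6 0 -34 9.3" --pt "17.5 -17 0 -42.5 9.3" --force 60

```text
clock: 1.9
tcp_pos: [330.7, 408.3, 243.9]
eef_rot: [[-0.533, 0.846, 0.0], [0.846, 0.533, 0.0], [0.0, 0.001, -1.0]]
ft_force: [1.1, -0.1, 0.6]
width: 93.2
finger_force: 0.0
```

>>> carry_out --pt "3.6 -3.4 0 -8.5 9.3" --pt "7.2 -6.8 0 -17 9.3" --pt "10.8 -10.2 0 -25.5 9.3" --pt "14.4 -13.6 0 -34 9.3" --pt "18 -17.1 0 -43 9.3"

```text
clock: 2.4
tcp_pos: [510.8, 237.3, 244.0]
eef_rot: [[0.18, 0.984, 0.001], [0.984, -0.18, 0.0], [0.001, 0.001, -1.0]]
ft_force: [0.7, -0.5, -0.4]
width: 92.9
finger_force: 0.0
```

>>> carry_out --pt "0 0 -3 0 9.3" --pt "0 0 -6 0 9.3" --pt "0 0 -6 0 9.3" --pt "0 0 -6 0 9.3" --pt "0 0 -6 0 9.3"

```text
clock: 2.9
tcp_pos: [510.3, 239.5, 185.7]
eef_rot: [[0.174, 0.985, 0.003], [0.985, -0.174, 0.001], [0.001, 0.002, -1.0]]
ft_force: [-1.2, 0.5, 0.4]
width: 93.3
finger_force: 0.0
```

```bash
python3 - <<'E'
from h import *
s=arm.observe();print(s['clock'],s['tcp_pos'],s['eef_rot'][:,1],s['joint_positions'])
a=cam('top');b=cam('scene')
t=np.array(s['tcp_pos'])
for c,n in((a,'top'),(b,'scene')):
    u=proj(c,[t+[0,0,65]])[0].astype(int); 
    sub=c['pixels'][max(0,u[1]-45):u[1]+45,max(0,u[0]-60):u[0]+60]
    cv2.imwrite(f'pics/b_{n}.png',cv2.resize(sub,(600,450),interpolation=cv2.INTER_CUBIC)[:,:,::-1])
    for q in('post_top','handle','keyhole'):print(n,q,[(np.round(d['xyz'],1).tolist(),round(d['p'],2)) for d in vision.mark_of(n,q)][:2])
v=cv2.vconcat([cv2.imread('pics/b_top.png'),]);cv2.imwrite('pics/b.png',cv2.resize(cv2.hconcat([cv2.imread('pics/b_top.png'),cv2.imread('pics/b_scene.png')]),(800,300)))
E
```

```text
2.9 [510.29891343 239.54313301 185.74386493] [ 0.9848153  -0.17358977  0.00232505] [ 3.47946569e-01  6.43383395e-02  1.66507308e+00 -2.07007117e-05
  1.40951008e+00  5.22422434e-01]
top post_top [([504.8, 237.4, 127.4], 0.5)]
top handle [([508.6, 240.2, 127.3], 0.48)]
top keyhole [([498.2, 212.8, -0.9], 0.76)]
scene post_top [([512.2, 236.1, 134.0], 0.58)]
scene handle [([521.8, 303.5, 156.1], 0.58), ([498.6, 206.9, -0.3], 0.4)]
scene keyhole []
```

View pics/b_scene.png

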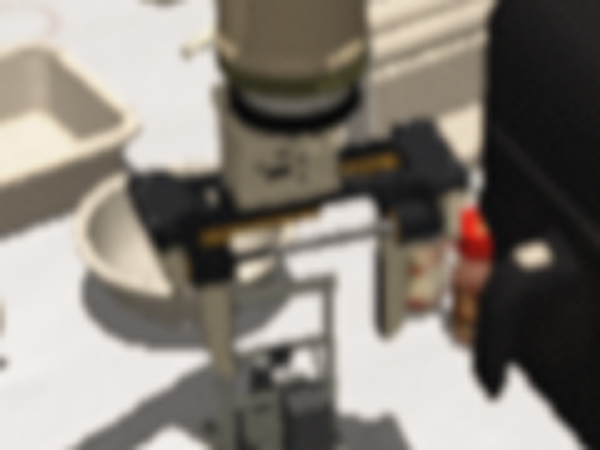

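The scene crop shows the open fingers, at px (215,350) and (390,290), straddling the post, which is at (310,410). I'll descend and grip.

>>> carry_out --pt "0 -0.1 -2.5 0 9.3" --pt "0 -0.1 -5 0 9.3" --pt "0 -0.1 -7 0 9.3" --pt "0 -0.1 -8.5 0 9.3" --pt "0 -0.1 -8.5 0 9.3"

```text
clock: 3.8
tcp_pos: [507.8, 237.3, 96.1]
eef_rot: [[0.174, 0.985, -0.004], [0.985, -0.174, -0.001], [-0.002, -0.004, -1.0]]
ft_force: [-0.4, 0.5, 0.9]
width: 93.0
finger_force: 0.0
```

>>> carry_out --pt "0 0 0 0 5" --pt "0 0 0 0 2" --pt "0 0 0 0 2" --pt "0 0 0 0 2" --pt "0 0 0 0 2" --force 60

```text
clock: 4.3
tcp_pos: [509.9, 238.0, 99.2]
eef_rot: [[0.174, 0.985, 0.001], [0.985, -0.174, 0.0], [0.0, 0.001, -1.0]]
ft_force: [-0.0, -0.0, 0.2]
width: 57.5
finger_force: 0.0
```

>>> carry_out --pt "0 0 0 0 2" --pt "0 0 0 0 2" --pt "0 0 0 0 2" --pt "0 0 0 0 2" --pt "0 0 0 0 2"

```text
clock: 4.8
tcp_pos: [509.1, 237.8, 98.5]
eef_rot: [[0.174, 0.985, -0.001], [0.985, -0.174, -0.0], [-0.0, -0.001, -1.0]]
ft_force: [-2.4, -0.6, 1.0]
width: 27.9
finger_force: 59.8
```

>>> carry_out --pt "0 0 0 0 2" --pt "0 0 0.5 0 2" --pt "0 0 2 0 2" --pt "0 0 4 0 2" --pt "0 0 6 0 2"

```text
clock: 5.3
tcp_pos: [509.1, 237.6, 159.3]
eef_rot: [[0.174, 0.985, -0.001], [0.985, -0.174, -0.001], [-0.001, -0.001, -1.0]]
ft_force: [-0.1, 0.4, -8.0]
width: 27.7
finger_force: 59.8
```

>>> carry_out --pt "0 -3 0 0 2" --pt "0.1 -7 0 -1 2" --pt "0.2 -11.5 0 -2 2" --pt "0.2 -16 0 -3 2" --pt "0.2 -20.5 0 -3 2"

```text
clock: 5.8
tcp_pos: [511.3, 31.2, 159.3]
eef_rot: [[0.226, 0.974, 0.001], [0.974, -0.226, -0.0], [-0.0, 0.001, -1.0]]
ft_force: [0.9, 0.2, -7.3]
width: 27.7
finger_force: 59.9
```

>>> carry_out --pt "0 -4.5 0 0 2" --pt "0.1 -9 0 0 2" --pt "0.2 -13.5 0 0 2" --pt "0.2 -18 0 0 2" --pt "0.2 -22 0 0 2"

```text
clock: 6.3
tcp_pos: [513.2, -189.6, 159.4]
eef_rot: [[0.226, 0.974, 0.001], [0.974, -0.226, -0.001], [-0.001, 0.001, -1.0]]
ft_force: [1.6, 0.1, -8.5]
width: 27.8
finger_force: 59.9
```

>>> carry_out --pt "0 -0.8 0 0 2" --pt "0 -0.8 0 0 2" --pt "0 -0.8 0 0 2" --pt "0 -0.8 0 0 2" --pt "0 -0.8 0 0 2"

```text
clock: 6.8
tcp_pos: [513.7, -193.8, 158.7]
eef_rot: [[0.224, 0.975, -0.0], [0.975, -0.224, 0.0], [0.0, -0.0, -1.0]]
ft_force: [-0.6, -0.5, -8.4]
width: 27.6
finger_force: 59.9
```

```bash
python3 - <<'E'
from h import *
s=arm.observe();t=np.array(s['tcp_pos']);print(s['clock'],t,s['eef_rot'][:,1],s['ft_force'])
for n in('top','scene'):
    c=cam(n)
    u=proj(c,[t+[-5,-40,-60]])[0].astype(int); print(n,'crop origin',u-[60,45])
    sub=c['pixels'][u[1]-45:u[1]+45,u[0]-60:u[0]+60]
    cv2.imwrite(f'pics/c_{n}.png',cv2.resize(sub,(780,585),interpolation=cv2.INTER_CUBIC)[:,:,::-1])
    for q in('keyhole','screw','post_top','nutcracker','pivot','handle'):print(n,q,[(np.round(d['xyz'],1).tolist(),round(d['p'],2)) for d in vision.mark_of(n,q)][:2])
E
```

```text
6.8 [ 513.69822021 -193.81328471  158.66745428] [ 9.74620298e-01 -2.23864381e-01 -1.14623980e-04] [-0.55975871 -0.5329527  -8.38513376]
top crop origin [348 168]
top keyhole [([506.9, -216.7, 56.9], 0.57)]
top screw [([510.1, -224.7, 12.8], 0.59), ([531.5, -124.3, 87.6], 0.25)]
top post_top [([513.5, -193.5, 188.0], 0.65)]
top nutcracker [([526.2, -128.2, 60.1], 0.65)]
top pivot [([530.8, -123.5, 87.3], 0.82)]
top handle [([526.3, -126.6, 217.8], 0.81), ([697.5, 42.3, 0.2], 0.22)]
scene crop origin [294 266]
scene keyhole [([503.2, -225.5, 58.3], 0.69), ([506.9, -229.5, 13.3], 0.43)]
scene screw [([503.5, -228.4, 13.3], 0.67)]
scene post_top [([519.5, -196.6, 193.6], 0.97), ([529.9, -126.5, 62.5], 0.54)]
scene nutcracker []
scene pivot [([526.4, -127.1, 86.6], 0.87)]
scene handle [([530.5, -130.5, 216.2], 0.58)]
```

View pics/c_scene.png

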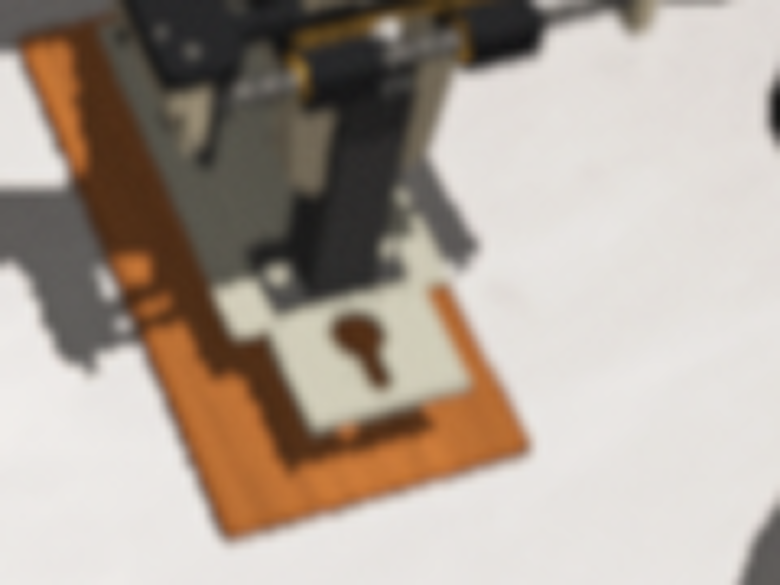

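The scene crop shows the plate level over the board, with the keyhole's round hole at crop (357,335) and the slot end at (380,380).

```bash
python3 - <<'E'
from h import *
c=cam('scene'); t=np.array(arm.observe()['tcp_pos']);print(t)
z=t[2]-99+4
print('hole',back(c,[294+357/6.5,266+335/6.5],z),'slot end',back(c,[294+378/6.5,266+377/6.5],z))
hs=cv2.cvtColor(c['pixels'],cv2.COLOR_RGB2HSV)[266:356,294:414]
m=cv2.inRange(hs,(3,90,20),(25,255,255))
k,l,st,ce=cv2.connectedComponentsWithStats(m)
for j in range(1,k):
    if st[j,4]>8: print(st[j,4],ce[j],back(c,ce[j]+[294,266],z))
print('expected hole-slot centroid approx 8 ahead of hole; screw (scene, z=24):',back(c,proj(c,[[505.3,-225.8,22]])[0],24))
E
```

```text
[ 513.509871   -195.21275419  158.63597352]
hole [ 505.60740526 -224.0529827    63.63597352] slot end [ 501.52427242 -242.14069053   63.63597352]
135 [56.8962963   4.65925926] [ 599.32650998 -110.26355991   63.63597352]
1612 [36.54156328 50.52605459] [ 468.17549342 -199.31552359   63.63597352]
40 [55.35  52.525] [ 504.83578623 -226.76685721   63.63597352]
expected hole-slot centroid approx 8 ahead of hole; screw (scene, z=24): [ 504.37018516 -226.63651693   24.        ]
```

>>> carry_out --pt "0 -0.4 -0.7 0 2" --pt "0 -0.4 -1.7 0 2" --pt "0 -0.4 -2.6 0 2" --pt "0 -0.4 -3 0 2" --pt "0 -0.4 -3 0 2"

```text
clock: 8.05
tcp_pos: [512.6, -198.7, 127.0]
eef_rot: [[0.226, 0.974, -0.002], [0.974, -0.226, 0.001], [0.001, -0.003, -1.0]]
ft_force: [0.7, -0.3, -8.0]
width: 27.7
finger_force: 59.9
```

```bash
python3 - <<'E'
from h import *
s=arm.observe();t=np.array(s['tcp_pos']);print(s['clock'],t,s['ft_force'])
ims=[]
for n in('scene','top'):
    c=cam(n)
    u=proj(c,[t+[-7,-35,-95]])[0].astype(int); print(n,'crop origin',u-[22,22])
    sub=c['pixels'][u[1]-22:u[1]+22,u[0]-22:u[0]+22]
    ims.append(cv2.resize(sub,(396,396),interpolation=cv2.INTER_CUBIC)[:,:,::-1])
    for q in('keyhole','screw'):print(n,q,[(np.round(d['xyz'],1).tolist(),round(d['p'],2)) for d in vision.mark_of(n,q)][:2])
cv2.imwrite('pics/d.png',cv2.hconcat(ims))
E
```

```text
8.05 [ 512.63088565 -198.65327076  127.04932956] [ 0.73350006 -0.28819392 -7.99046264]
scene crop origin [327 305]
scene keyhole [([502.5, -231.0, 26.3], 0.58), ([532.6, -142.1, -1.5], 0.41)]
scene screw [([509.1, -225.2, 11.5], 0.8)]
top crop origin [380 193]
top keyhole [([530.6, -135.6, 34.0], 0.23)]
top screw [([508.1, -220.2, 10.6], 0.74)]
```

View pics/d.png

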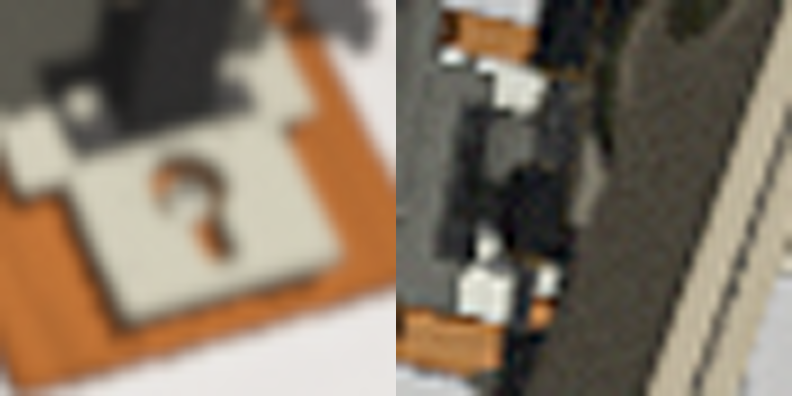

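The crop shows the screw head at (187,203), inside the hole whose centre is (189,183). It sits about 2 mm towards the camera (-x,-y), so I correct for that and lower.

>>> carry_out --pt "-0.15 -0.15 0 0 2" --pt "-0.15 -0.15 -0.3 0 2" --pt "-0.15 -0.15 -0.6 0 2" --pt "-0.15 -0.15 -0.8 0 2" --pt "-0.15 -0.15 -0.9 0 2"

```text
clock: 8.85
tcp_pos: [512.1, -200.5, 119.7]
eef_rot: [[0.226, 0.974, 0.0], [0.974, -0.226, 0.0], [0.0, -0.0, -1.0]]
ft_force: [-0.7, 1.6, -2.3]
width: 27.8
finger_force: 59.9
```

>>> carry_out --pt "0 0 -0.2 0 2" --pt "0 0 -0.4 0 2" --pt "0 0 -0.6 0 2" --pt "0 0 -0.7 0 2" --pt "0 0 -0.7 0 2"

```text
clock: 9.35
tcp_pos: [511.3, -200.6, 111.8]
eef_rot: [[0.226, 0.974, -0.002], [0.974, -0.226, 0.0], [-0.0, -0.002, -1.0]]
ft_force: [-0.7, 0.7, -7.7]
width: 28.0
finger_force: 59.9
```

>>> carry_out --pt "0 0 -0.05 0 2" --pt "0.1 0.4 -0.05 0 2" --pt "0.2 0.9 -0.05 0 2" --pt "0.3 1.3 -0.05 0 2" --pt "0.4 1.7 -0.05 0 2"

```text
clock: 9.85
tcp_pos: [516.2, -183.1, 112.2]
eef_rot: [[0.225, 0.974, 0.0], [0.974, -0.225, -0.0], [0.0, 0.0, -1.0]]
ft_force: [-1.2, -0.0, -8.3]
width: 27.6
finger_force: 59.9
```

>>> carry_out --pt "0.02 0.1 0 0 2" --pt "0.04 0.2 0 0 2" --pt "0.06 0.3 0 0 2" --pt "0.08 0.4 0 0 2" --pt "0.08 0.4 0 0 2"

```text
clock: 10.35
tcp_pos: [516.9, -179.6, 112.2]
eef_rot: [[0.226, 0.974, 0.0], [0.974, -0.226, 0.0], [0.0, 0.0, -1.0]]
ft_force: [0.3, -0.3, -7.3]
width: 28.0
finger_force: 59.9
```

>>> carry_out --pt "0.02 0.1 0 0 2" --pt "0.04 0.2 0 0 2" --pt "0.06 0.3 0 0 2" --pt "0.06 0.3 0 0 2" --pt "0.06 0.3 0 0 2"

```text
clock: 10.85
tcp_pos: [517.5, -176.6, 112.2]
eef_rot: [[0.225, 0.974, 0.0], [0.974, -0.225, 0.0], [0.0, 0.0, -1.0]]
ft_force: [-0.2, -0.2, -7.1]
width: 27.5
finger_force: 59.9
```

```bash
python3 - <<'E'
from h import *
s=arm.observe();t=np.array(s['tcp_pos']);print(s['clock'],t,s['ft_force'])
c=cam('scene'); u=proj(c,[t+[-7,-30,-100]])[0].astype(int);print(u)
sub=c['pixels'][u[1]-30:u[1]+30,u[0]-40:u[0]+40]
cv2.imwrite('pics/e.png',cv2.resize(sub,(720,540),interpolation=cv2.INTER_CUBIC)[:,:,::-1])
E
```

```text
10.85 [ 517.49380491 -176.56345941  112.17565473] [-0.16733751 -0.21099693 -7.12907321]
[343 322]
```

View pics/e.png

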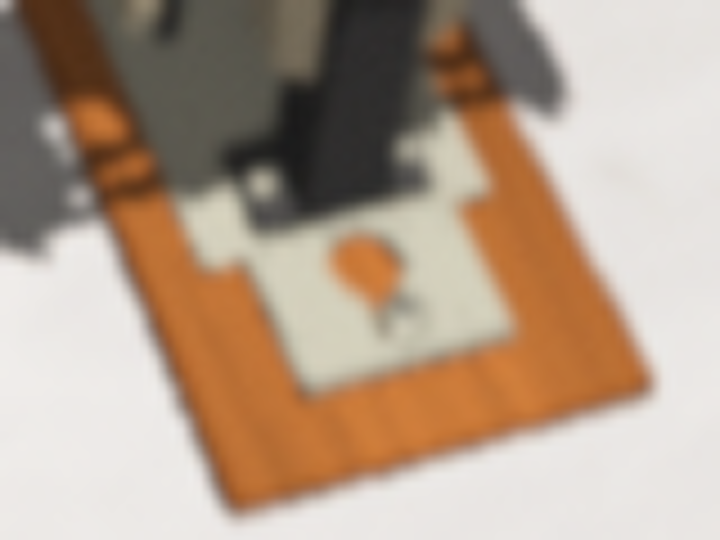

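The crop shows the head at (403,315) over the slot's narrow end and the open hole at (365,262). I keep pulling until there is contact.

>>> carry_out --pt "0.02 0.1 0 0 2" --pt "0.05 0.2 0 0 2" --pt "0.05 0.2 0 0 2" --pt "0.05 0.2 0 0 2" --pt "0.05 0.2 0 0 2"

```text
clock: 11.4
tcp_pos: [517.9, -174.7, 112.1]
eef_rot: [[0.226, 0.974, -0.0], [0.974, -0.226, -0.0], [-0.0, -0.0, -1.0]]
ft_force: [-0.3, -1.6, -8.6]
width: 27.5
finger_force: 59.9
```

```bash
python3 - <<'E'
from h import *
c=cam('scene'); s=arm.observe();print(s['tcp_pos'],s['ft_force'])
o=np.array([343-40,322-30]); h=back(c,o+np.array([365,262])/9,16.5); w=back(c,o+np.array([403,313])/9,23)
d=np.array([-.225,-.974]); print(h,w,(w-h)[:2]@d,'(2mm earlier)')
E
```

```text
[ 517.94306203 -174.71673998  112.14232433] [-0.10630222 -0.52128733 -8.67491052]
[ 510.29050014 -204.72796992   16.5       ] [ 506.77406492 -225.85265891   23.        ] 21.36664500618747 (2mm earlier)
```

>>> carry_out --pt "0.02 0.1 0 0 2" --pt "0.05 0.2 0 0 2" --pt "0.05 0.2 0 0 2" --pt "0.05 0.2 0 0 2" --pt "0.05 0.2 0 0 2"

```text
clock: 11.95
tcp_pos: [518.1, -174.0, 112.1]
eef_rot: [[0.226, 0.974, -0.0], [0.974, -0.226, -0.002], [-0.002, 0.0, -1.0]]
ft_force: [-0.4, -7.4, -9.6]
width: 27.7
finger_force: 59.9
```

Home against the slot end. Now I ease off, lower onto the board and open slightly.

>>> carry_out --pt "-0.02 -0.1 -0.05 0 2" --pt "-0.02 -0.1 -0.1 0 2" --pt "-0.02 -0.1 -0.15 0 2" --pt "-0.02 -0.1 -0.15 0 2" --pt "-0.02 -0.1 -0.15 0 2"

```text
clock: 12.45
tcp_pos: [518.4, -174.3, 111.0]
eef_rot: [[0.226, 0.974, 0.0], [0.974, -0.226, -0.001], [-0.001, 0.001, -1.0]]
ft_force: [-2.2, -5.3, -5.7]
width: 27.5
finger_force: 59.9
```

>>> carry_out --pt "0 0 0 0 3.2" --pt "0 0 0 0 4" --pt "0 0 0 0 5" --pt "0 0 0 0 6" --pt "0 0 0 0 6"

```text
clock: 12.95
tcp_pos: [518.5, -173.5, 110.9]
eef_rot: [[0.225, 0.974, 0.001], [0.974, -0.225, 0.0], [0.0, 0.001, -1.0]]
ft_force: [0.4, 0.1, -0.9]
width: 58.6
finger_force: 0.0
```

>>> carry_out --pt "0 0 1 0 6" --pt "0 0 4 0 6" --pt "0 0 8 0 6" --pt "0 0 11 0 5" --pt "0 0 12 0 5"

```text
clock: 13.45
tcp_pos: [520.1, -174.4, 235.8]
eef_rot: [[0.226, 0.974, 0.006], [0.974, -0.226, -0.003], [-0.001, 0.007, -1.0]]
ft_force: [0.1, -1.1, 0.4]
width: 51.3
finger_force: 0.0
```

>>> carry_out --pt "0 0 1 8 5" --pt "0 1 1 16 5" --pt "0.5 3 1 24 5" --pt "1 5 1 32 5" --pt "1.4 6.8 1 40 5"

```text
clock: 13.95
tcp_pos: [532.0, -104.7, 239.9]
eef_rot: [[-0.458, 0.889, -0.001], [0.889, 0.458, 0.001], [0.001, -0.001, -1.0]]
ft_force: [0.8, -0.3, 0.7]
width: 50.3
finger_force: 0.0
```

>>> carry_out --pt "0 0 0 8 5" --pt "0 0 0 16 5" --pt "0 0 0 24 5" --pt "0 0 0 32 5" --pt "0 0 0 40 5"

```text
clock: 14.45
tcp_pos: [531.8, -105.4, 239.9]
eef_rot: [[-0.923, 0.386, -0.001], [0.386, 0.923, 0.0], [0.001, -0.0, -1.0]]
ft_force: [0.5, -0.2, 0.1]
width: 50.0
finger_force: 0.0
```

>>> carry_out --pt "0 0 0 8 5" --pt "0 0 0 10 5" --pt "0 0 0 10 5" --pt "0 0 0 10 5" --pt "0 0 0 10 5"

```text
clock: 14.95
tcp_pos: [532.1, -105.6, 240.4]
eef_rot: [[-0.974, 0.227, -0.0], [0.227, 0.974, 0.0], [0.0, 0.0, -1.0]]
ft_force: [0.4, -0.7, -0.2]
width: 50.3
finger_force: 0.0
```

```bash
python3 - <<'E'
from h import *
s=arm.observe();t=np.array(s['tcp_pos']);print(s['clock'],t,s['eef_rot'][:,1],s['ft_force'],s['width'],s['joint_positions'])
for n in('scene','top'):
    c=cam(n)
    for q in('nutcracker','handle','screw','keyhole','pivot','post_top','catch_tip'):print(n,q,[(np.round(d['xyz'],1).tolist(),round(d['p'],2)) for d in vision.mark_of(n,q)][:2])
    if n=='scene':
        u=proj(c,[t+[0,-40,-70]])[0].astype(int);print(u)
        sub=c['pixels'][u[1]-45:u[1]+45,u[0]-60:u[0]+60]
        cv2.imwrite('pics/f.png',cv2.resize(sub,(780,585),interpolation=cv2.INTER_CUBIC)[:,:,::-1])
E
```

```text
14.95 [ 532.10428218 -105.58081664  240.3816033 ] [2.26683533e-01 9.73968465e-01 7.47428533e-05] [ 0.44230902 -0.67491599 -0.22550351] 50.334443264353396 [-2.90431397e-01 -2.32427103e-02  1.65328915e+00  4.89280967e-05
  1.51196735e+00 -1.63255941e+00]
scene nutcracker [([534.2, -109.3, 15.8], 0.66)]
scene handle [([537.6, -107.4, 167.4], 0.9)]
scene screw [([505.5, -225.7, 12.4], 0.65)]
scene keyhole [([508.0, -207.9, 11.8], 0.91)]
scene pivot [([530.0, -106.9, 37.8], 0.92)]
scene post_top [([520.7, -175.1, 141.7], 0.78), ([706.0, -62.0, -0.5], 0.75)]
scene catch_tip [([544.8, -72.4, 75.1], 0.4)]
[343 263]
top nutcracker [([530.8, -109.8, 12.4], 0.97)]
top handle [([534.5, -111.0, 170.1], 0.59)]
top screw [([506.9, -221.8, 9.9], 0.57)]
top keyhole [([510.3, -201.3, 14.9], 0.79)]
top pivot [([535.9, -108.0, 41.4], 0.74)]
top post_top [([515.3, -172.1, 139.6], 0.83)]
top catch_tip [([540.8, -72.9, 77.1], 0.45)]
```

View pics/f.png

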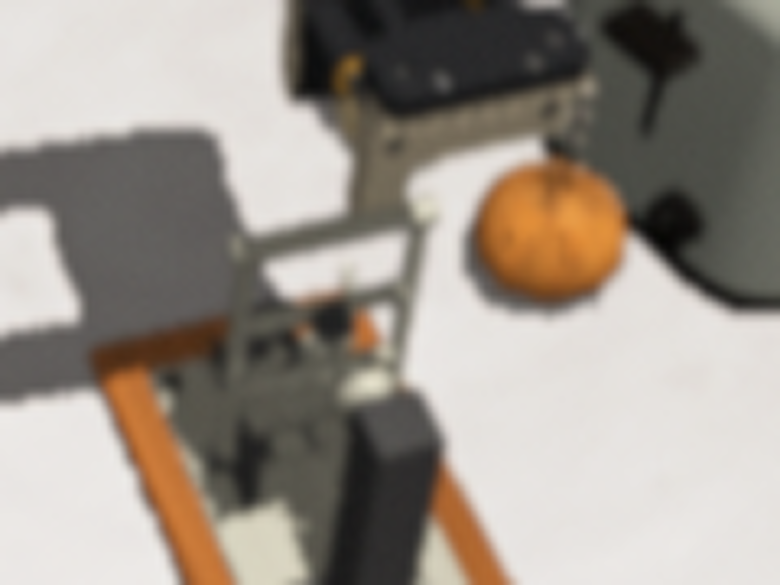

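The crop shows the nutcracker flat, its bar running from (240,245) to (425,210), and the gripper above and square to it. Lowering over the bar.

>>> carry_out --pt "0.1 -0.2 -1 0 5" --pt "0.1 -0.2 -3 0 5" --pt "0.1 -0.2 -5 0 5" --pt "0.1 -0.2 -6 0 5" --pt "0.1 -0.2 -6.4 0 5"

```text
clock: 16.25
tcp_pos: [532.3, -107.5, 174.8]
eef_rot: [[-0.974, 0.226, -0.003], [0.226, 0.974, 0.001], [0.003, 0.0, -1.0]]
ft_force: [-1.3, -0.7, -0.2]
width: 50.0
finger_force: 0.0
```

>>> carry_out --pt "0 0 0 0 3" --pt "0 0 0 0 2" --pt "0 0 0 0 1.5" --pt "0 0 0 0 0.8" --pt "0 0 0 0 0.8" --force 50

```text
clock: 16.75
tcp_pos: [533.5, -107.7, 177.2]
eef_rot: [[-0.974, 0.226, 0.001], [0.226, 0.974, -0.0], [-0.001, -0.0, -1.0]]
ft_force: [0.2, 0.8, 0.3]
width: 15.0
finger_force: 0.0
```

>>> carry_out --pt "0 0 0 0 0.8" --pt "0 0 0 0 0.8" --pt "0 0 0 0 0.8" --pt "0 0 0 0 0.8" --pt "0 0 0 0 0.8"

```text
clock: 17.25
tcp_pos: [533.5, -107.6, 177.0]
eef_rot: [[-0.974, 0.226, 0.001], [0.226, 0.974, -0.0], [-0.001, 0.0, -1.0]]
ft_force: [0.8, 0.9, 4.4]
width: 10.4
finger_force: 50.0
```

>>> carry_out --pt "0.15 0.63 -0.02 0 0.8" --pt "0.29 1.26 -0.07 0 0.8" --pt "0.58 2.51 -0.26 0 0.8" --pt "0.87 3.74 -0.58 0 0.8" --pt "0.87 3.74 -0.58 0 0.8"

```text
clock: 17.75
tcp_pos: [542.8, -70.4, 171.7]
eef_rot: [[-0.974, 0.225, 0.002], [0.225, 0.974, -0.002], [-0.002, -0.002, -1.0]]
ft_force: [0.3, -4.9, 7.4]
width: 10.6
finger_force: 50.0
```

>>> carry_out --pt "0.28 1.19 -0.4 0 0.8" --pt "0.54 2.33 -0.95 0 0.8" --pt "0.79 3.41 -1.6 0 0.8" --pt "1.02 4.41 -2.4 0 0.8" --pt "1.02 4.41 -2.4 0 0.8"

```text
clock: 18.25
tcp_pos: [553.4, -26.3, 147.1]
eef_rot: [[-0.974, 0.225, 0.003], [0.225, 0.974, -0.002], [-0.003, -0.001, -1.0]]
ft_force: [3.4, -5.9, 5.5]
width: 10.4
finger_force: 50.0
```

```bash
python3 - <<'E'
from h import *
s=arm.observe();t=np.array(s['tcp_pos']);print(s['clock'],t,s['ft_force'],s['width'])
for n in('scene','top'):
    c=cam(n)
    for q in('nutcracker','handle','keyhole','post_top'):print(n,q,[(np.round(d['xyz'],1).tolist(),round(d['p'],2)) for d in vision.mark_of(n,q)][:2])
E
```

```text
18.25 [553.4311473  -26.2796618  147.13829147] [ 3.37794088 -5.94440019  5.50691388] 10.434813965212651
scene nutcracker [([535.3, -106.1, 14.9], 0.75), ([552.2, 522.9, -1.0], 0.54)]
scene handle [([556.5, -29.7, 137.7], 0.87)]
scene keyhole []
scene post_top [([523.4, -176.2, 142.3], 0.69)]
top nutcracker [([534.2, -110.0, 8.7], 0.75)]
top handle [([510.4, -201.4, 10.8], 0.55)]
top keyhole [([512.2, -198.9, 11.8], 0.57)]
top post_top [([519.7, -171.1, 143.0], 0.66)]
```

>>> carry_out --pt "0.22 0.94 -0.9 0 0.8" --pt "0.41 1.76 -1.9 0 0.8" --pt "0.58 2.5 -2.9 0 0.8" --pt "0.73 3.14 -4 0 0.8" --pt "0.73 3.14 -4 0 0.8"

```text
clock: 19.25
tcp_pos: [560.0, 4.4, 106.2]
eef_rot: [[-0.974, 0.225, 0.001], [0.225, 0.974, -0.002], [-0.002, -0.002, -1.0]]
ft_force: [2.9, -7.8, 3.8]
width: 10.4
finger_force: 50.0
```

>>> carry_out --pt "0.06 0.27 -0.6 0 0.8" --pt "0.12 0.52 -1.2 0 0.8" --pt "0.17 0.73 -1.8 0 0.8" --pt "0.21 0.92 -2.4 0 0.8" --pt "0.21 0.92 -2.4 0 0.8"

```text
clock: 19.75
tcp_pos: [562.3, 13.4, 83.1]
eef_rot: [[-0.974, 0.226, 0.002], [0.226, 0.974, -0.002], [-0.002, -0.002, -1.0]]
ft_force: [0.6, -5.6, 7.9]
width: 10.6
finger_force: 50.0
```

```bash
python3 - <<'E'
from h import *
s=arm.observe();t=np.array(s['tcp_pos']);print(s['clock'],t,s['ft_force'],s['width'])
for n in('scene','top'):
    c=cam(n)
    for q in('handle','nutcracker','keyhole','catch_tip'):print(n,q,[(np.round(d['xyz'],1).tolist(),round(d['p'],2)) for d in vision.mark_of(n,q)][:2])
    if n=='scene':
        u=proj(c,[t+[0,-30,-30]])[0].astype(int);print(u)
        sub=c['pixels'][u[1]-36:u[1]+36,u[0]-48:u[0]+48]
        cv2.imwrite('pics/g.png',cv2.resize(sub,(768,576),interpolation=cv2.INTER_CUBIC)[:,:,::-1])
E
```

```text
19.75 [562.33617288  13.36096573  83.14642858] [ 0.58119278 -5.57889099  7.91064968] 10.617325991737253
scene handle [([561.4, 14.2, 77.6], 0.75)]
scene nutcracker [([533.1, -108.1, 14.4], 0.73)]
scene keyhole [([511.5, -205.9, 10.8], 0.74)]
scene catch_tip [([540.3, -72.3, 74.6], 0.48)]
[320 255]
top handle [([560.1, 10.8, 80.1], 0.55)]
top nutcracker [([532.9, -108.4, 11.3], 0.94)]
top keyhole [([509.1, -202.7, 9.6], 0.73), ([526.5, -138.8, 1.1], 0.51)]
top catch_tip [([519.1, -174.2, 142.7], 0.27)]
```

View pics/g.png

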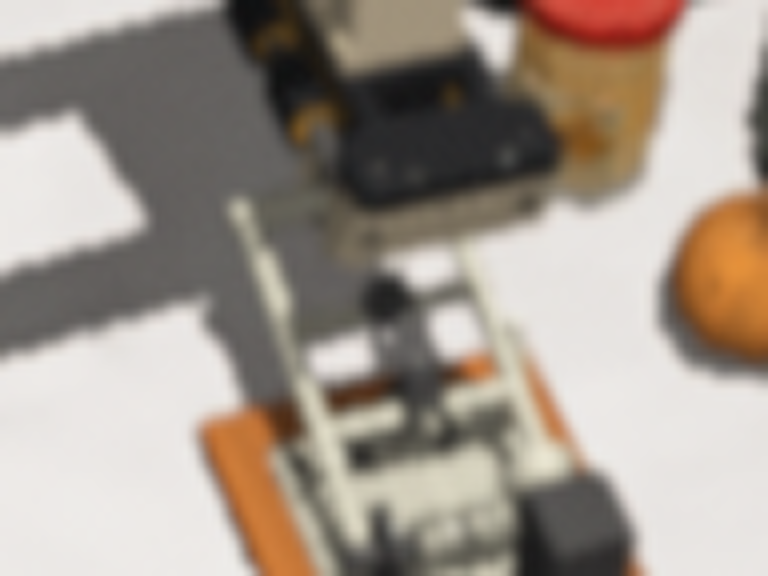

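The crop shows the arm drawn down over the catch at (420,390), with the bar at about 1.28 rad. I press slightly further, then ease back up.

>>> carry_out --pt "0.02 0.08 -0.3 0 0.8" --pt "0.03 0.12 -0.5 0 0.8" --pt "0.03 0.12 -0.5 0 0.8" --pt "0.03 0.12 -0.5 0 0.8" --pt "0.02 0.08 -0.3 0 0.8"

```text
clock: 20.75
tcp_pos: [562.5, 14.1, 80.4]
eef_rot: [[-0.974, 0.226, 0.002], [0.226, 0.974, -0.002], [-0.002, -0.002, -1.0]]
ft_force: [-0.3, -6.5, 5.3]
width: 10.9
finger_force: 50.0
```

>>> carry_out --pt "-0.02 -0.08 0.3 0 0.8" --pt "-0.04 -0.16 0.5 0 0.8" --pt "-0.06 -0.25 0.8 0 0.8" --pt "-0.07 -0.3 0.9 0 0.8" --pt "-0.07 -0.3 0.9 0 0.8"

```text
clock: 21.25
tcp_pos: [561.7, 11.3, 89.1]
eef_rot: [[-0.974, 0.226, 0.001], [0.226, 0.974, -0.001], [-0.002, -0.001, -1.0]]
ft_force: [2.9, -5.1, 0.8]
width: 10.7
finger_force: 50.0
```

>>> carry_out --pt "-0.02 -0.1 0.05 0 0.8" --pt "-0.04 -0.15 0.1 0 0.8" --pt "-0.04 -0.15 0.15 0 0.8" --pt "-0.04 -0.15 0.15 0 0.8" --pt "-0.04 -0.15 0.15 0 0.8"

```text
clock: 21.75
tcp_pos: [560.2, 10.9, 89.9]
eef_rot: [[-0.974, 0.225, -0.001], [0.225, 0.974, 0.0], [0.001, -0.0, -1.0]]
ft_force: [1.9, -0.3, -2.6]
width: 10.4
finger_force: 50.0
```

The force has reversed (the catch now holds the arm). I'll soften the grip first, then open a little.

>>> carry_out --pt "0 0 0 0 0.8" --pt "0 0 0 0 0.8" --pt "0 0 0 0 0.8" --pt "0 0 0 0 0.8" --pt "0 0 0 0 0.8" --force 4

```text
clock: 22.25
tcp_pos: [560.4, 10.7, 90.2]
eef_rot: [[-0.974, 0.226, -0.001], [0.226, 0.974, -0.0], [0.001, -0.0, -1.0]]
ft_force: [-1.8, 0.5, -0.3]
width: 11.9
finger_force: 4.0
```

>>> carry_out --pt "0 0 0 0 1.3" --pt "0 0 0 0 1.6" --pt "0 0 0 0 2" --pt "0 0 0 0 2.4" --pt "0 0 0 0 2.4"

```text
clock: 22.75
tcp_pos: [560.7, 10.7, 90.4]
eef_rot: [[-0.974, 0.226, 0.0], [0.226, 0.974, -0.0], [-0.0, 0.0, -1.0]]
ft_force: [0.5, -0.1, -0.0]
width: 23.5
finger_force: 0.0
```

```bash
python3 - <<'E'
from h import *
s=arm.observe();t=np.array(s['tcp_pos']);print(s['clock'],t,s['ft_force'],s['width'])
for n in('scene','top'):
    c=cam(n)
    for q in('handle','catch_tip'):print(n,q,[(np.round(d['xyz'],1).tolist(),round(d['p'],2)) for d in vision.mark_of(n,q)][:2])
E
```

```text
22.75 [560.73414156  10.73345394  90.40486377] [ 0.45363625 -0.13816413 -0.0360775 ] 23.54656412481804
scene handle []
scene catch_tip [([542.5, -73.2, 73.9], 0.38)]
top handle []
top catch_tip []
```

>>> carry_out --pt "0 0 0.5 0 2.4" --pt "0 0 1.5 0 2.4" --pt "0 0 3 0 2.4" --pt "0 0 5 0 2.4" --pt "0 0 8 0 2.4"

```text
clock: 23.55
tcp_pos: [559.9, 10.8, 171.1]
eef_rot: [[-0.974, 0.226, -0.002], [0.226, 0.974, 0.0], [0.002, -0.0, -1.0]]
ft_force: [-0.0, -0.1, -0.2]
width: 23.9
finger_force: 0.0
```

>>> carry_out --pt "0 1 4 0 2.4" --pt "0 3 8 0 2.4" --pt "0 6 11 0 2.4" --pt "0 10 11 0 2.4" --pt "0 10 11 0 2.4"

```text
clock: 24.05
tcp_pos: [561.2, 114.8, 283.9]
eef_rot: [[-0.975, 0.222, 0.005], [0.222, 0.975, 0.002], [-0.004, 0.003, -1.0]]
ft_force: [-0.3, -0.7, -0.8]
width: 24.4
finger_force: 0.0
```

```bash
python3 - <<'E'
from h import *
s=arm.observe();t=np.array(s['tcp_pos']);print(s['clock'],t,s['ft_force'],s['width'])
for n in('scene','top'):
    c=cam(n)
    for q in('handle','nutcracker','keyhole','screw','catch_tip'):print(n,q,[(np.round(d['xyz'],1).tolist(),round(d['p'],2)) for d in vision.mark_of(n,q)][:2])
    if n=='scene':
        u=proj(c,[[530,-90,20]])[0].astype(int)
        sub=c['pixels'][u[1]-60:u[1]+60,u[0]-80:u[0]+80]
        cv2.imwrite('pics/k.png',cv2.resize(sub,(800,600),interpolation=cv2.INTER_CUBIC)[:,:,::-1])
E
```

```text
24.05 [561.17034634 114.83388962 283.89549587] [-0.26495107 -0.65980627 -0.81300708] 24.44357959432846
scene handle [([560.1, 5.0, 84.1], 0.56)]
scene nutcracker [([533.7, -106.6, 15.1], 0.82)]
scene keyhole [([509.4, -206.0, 11.4], 0.95)]
scene screw [([503.8, -229.5, 13.2], 0.56)]
scene catch_tip [([540.4, -74.8, 76.8], 0.63)]
top handle [([557.8, 7.3, 87.3], 0.67), ([534.2, -109.0, 9.1], 0.19)]
top nutcracker [([531.3, -109.8, 9.8], 0.91)]
top keyhole [([512.2, -201.9, 11.6], 0.71)]
top screw [([507.7, -220.4, 15.0], 0.85)]
top catch_tip []
```

View pics/k.png

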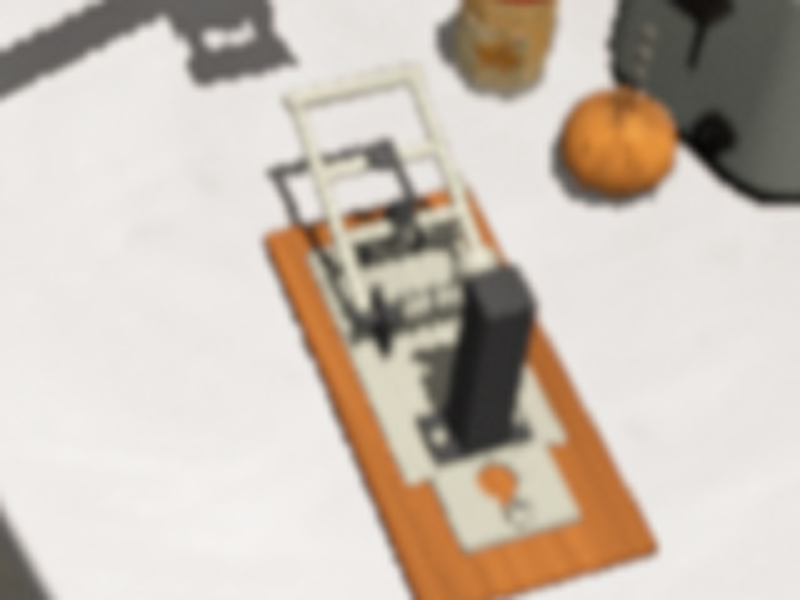

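The crop shows the arm cocked, with the bar from (290,100) to (420,70) at z of about 85. The plate is flat on the board, the screw head at (518,513) sits in the slot end, and the onion and jar are untouched.

```bash
python3 -c "
from workcell import arm
print(arm.close_job())"
```

```text
the job is handed in; nothing more can be done
None
```

The nutcracker hangs flat on its board with the screw home in the narrow end of the slot; its hammer arm is hooked under the catch, the gripper is clear, and the job is handed in (about 24 s of the 58 s; the hand-in gave no verdict).

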